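# Shut the slide box: fold the sprung cover and tuck its tongue under the lip

## Task

Shut the wooden microscope-slide box with your fingertips: fold its sprung cover down flat, then push the ridge on the cover so that the tongue slides fully home beneath the steel lip and the cover stays shut by itself. Only push and press: do not lift or tip the box or shove it along the table, and leave the other things where they are.

Things in the scene. Friction and masses are not known exactly. Their poses are not given: they have to be found in the camera images.
- case: wooden microscope-slide box standing loose (0.9 kg): 160 mm along its x, 100 mm along its y, rim 45 mm above the table. Origin under the centre of its underside, z up, x from the hinge end to the lip end. The hinge axis runs along y, 48.5 mm above the table, at x = -72 mm + cover_slide. Only the cover and the lip stand above the rim
- cover_slide (a joint): how far cover and hinge pin have slid along the box's x towards the lip, m: 0 = right back, 0.022 = at its stop, the tongue fully home. It slides stiffly (about 3 N) and stays where left. The tongue passes beneath the lip only when the cover is flat; slid too far while raised, it comes down on top of the lip
- cover (a joint): angle of the cover about its hinge, rad: 0 = flat on the rim, growing as it opens, at most 1.4 (nearly upright, still leaning to the lip). A spring (0.08 N m/rad, rest angle 1.2 rad, friction 0.03 N m) lifts it when let go untucked; about 2 N on its middle hold it flat
- tongue_edge (a point): middle of the upper side of the cover's free edge. The wooden cover is 4 mm thick: a panel 96 mm wide up to 96 mm from the hinge, then a tongue 56 mm wide up to 118 mm (this point). Axes: x along the cover from the hinge to this edge, y along the hinge, z out of the outer (upper) face, which lies 1 mm outside the hinge axis
- rib_back (a point): foot of the hinge-side face of the ridge on the cover's outer face, 88 mm from the hinge, midway across. The ridge is 6 mm high, 5 mm thick, 56 mm long, parallel to the hinge. Axes as tongue_edge
- lip_edge (a point): middle of the lower edge of the steel lip, on the side facing the hinge, 54 mm above the table, at x = 54 mm of the box. The lip is a bridge over the box's end: x = 54 to 74 mm, 92 mm wide, 5 mm thick, open below between two posts 72 mm apart. Axes as the box
- bottle: small amber glass dropper bottle, 34 mm across, 75 mm high; origin under its centre. Leave it alone
- loupe_pot: small clear pot with magnifier lid, 52 mm across, 46 mm high; origin under its centre. Leave it alone
- beaker: small open glass cup, 48 mm across, 65 mm high; origin under its centre. Leave it alone
- petri: flat round covered dish, 90 mm across, 16 mm high; origin under its centre. Leave it alone
- tweezers: steel tweezers lying flat, 115 mm long, 7 mm high; origin under the middle. Leave it alone
- needle: dissecting needle with a black handle lying flat, about 135 mm long, 8 mm high; origin under the middle. Leave it alone
- slide_pack: small cardboard pack lying flat, 80 x 32 mm, 22 mm high; origin under its centre. Leave it alone
Things that resemble listed ones, but are neither listed nor needed, are in the scene too. What is shaped like the case but blue or purple is not meant.

How it is judged:
At the end, for the whole second after the job is handed in: The cover lies shut (within 0.07 rad of flat) and has slid at least 18 of its 22 mm, so that its tongue reaches at least 9 mm beneath the lip and is held down by it; the box stands at rest, upright on the table, within 25 mm of where it was, and no other thing has moved more than 30 mm (value of joint cover below 0.07 rad and value of joint cover_slide above 0.018 m and x of tongue_edge in the frame of lip_edge above 0.009 m and z of tongue_edge in the frame of lip_edge below 0.002 m and linear speed of case below 0.02 m/s and height (world z) of case below 0.006 m and angle between case's own z axis and vertical below 0.05 rad); the robot touches nothing.
It fails at once if the slide case is lifted or tipped (height (world z) of case above 0.012 m or angle between case's own z axis and vertical above 0.12 rad).
It fails at once if the slide case is shoved more than 25 mm along the table (distance of case from where it was at the start of the episode above 0.025 m).
It fails at once if another thing on the table is knocked over, picked up or moved more than 30 mm (distance of any of bottle, loupe_pot, beaker, petri, tweezers, needle, slide_pack from where it was at the start of the episode above 0.03 m or angle between any of bottle, loupe_pot, beaker, petri, tweezers, needle, slide_pack's own z axis and vertical above 0.5 rad).
It also fails if it takes over 35 s, if anything falls off the work surface, if the arm or the gripper's body presses on something with over 40 N, if the wrist force passes 120 N, or if a joint passes its speed limit or range.

## Robot

A 6-joint arm with a two-finger parallel gripper is mounted at the origin on the work surface. World frame = base frame: x ahead of the robot, y to its left, z up, the work surface at z = 0. Lengths are in m, angles in rad, forces in N, time in s.
With the tool pointing down it reaches from about 0.325 to 1 m from the base axis. Payload 5.1 kg.
Tool frame: the origin (TCP) lies between the finger pads; the fingertips stand 17 mm ahead of it and the grasp point (between the pads) lies 2 mm behind it; z points along the fingers, y is the line along which they close (so a half turn about z gives the same grasp; the last joint's range is limited). The gripper opens to 85 mm and grips with 20 to 120 N. Pads are 22 mm wide; open, the fingers measure 114 mm over their backs; the gripper's body (76 mm by 85 mm) begins 54 mm behind the grasp point. The pads swing forward as they close: fully open they stand 13 mm farther back than shut.
Start: joints at [-1.375, 0.124, 1.65, -0, 1.367, -0.083], TCP at [0.179, -0.625, 0.248] pointing down, gripper open.
Joint ranges: [-2.61, 2.61], [-1.02, 2.33], [0.03, 2.71], [-1.35, 4.49], [0.32, 2.68], [-2.91, 2.91]. Speed limits (rad/s): [2.57, 2.57, 3.14, 3.14, 3.14, 3.14].

## Interface

Orientations are given as a unit quaternion [w, x, y, z].
In Python, from bench import observe, camera, sign_off gives the robot as it stands.
- The arm moves only by the tool play_rows, never from a script. Its argument "increments" is a list that holds one entry, the list of rows, each a list of 7 numbers: the shift along the tool's x, y, z in cm, then the turn, a rotation vector about the tool's x, y, z in degrees, then the gripper command: -1 is fully open, 1 is shut, values between are in proportion. A call has 1 to 12 rows; each row shifts and turns the commanded pose from where the row before left it, along the tool's axes as they then stand; what a row does not reach is not made up. A row lasts 1/12 s, in which the tool goes at most 41.7 mm and 7.16 degrees, less where a joint would pass 70% of its speed; a pose out of reach is approached as far as the arm can. A call is refused whole if a number of a shift passes 4.17 or a number of a turn 7.16, either way. A call with a gripper value outside its range is refused whole. The fingers move at their own pace and stop on an object; the grip force is fixed at half the most. Time passes only in rows, so rows that do not move let the fingers close. It gives the time, the measured TCP pose, the force, the opening and the grip force at its end, in the units of the state.
- observe(): the state, without advancing time (a new reading comes with each control period).
- camera(name): name is "scene" or "top"; returns a dict with "pixels" (420x560x3 uint8, red, green, blue), "fovy" (degrees; the focal length in pixels is half the picture's height over the tangent of half this angle, whatever the lens; pixels are square), "cx", "cy" (the principal point, pixels), "view" (4x4, takes a point from world to camera coordinates). Camera axes: x right, y up, looking along -z (the intrinsics and any distortion apply to the point x, -y, -z); pixel columns grow to the right and rows downward; lengths in m; the calibration is good to about 2 mm. A picture is of the moment at which its call begins. There is no depth.
- sign_off(): hands the job in; it is judged then, once.
The state is a dict: "time": time; "qpos": joint angles; "qvel": joint speeds; "effort": joint torques, N m; "tcp_pos": TCP position; "tcp_rot": TCP orientation; "contact_force": force on the tool from outside, world axes, zero at the start; "ft_torque": the same for the moment, N m; "opening": opening from 0.0 (shut) to 1.0 (fully open); "finger_force": force on a finger pad.
Only numpy, scipy, OpenCV 4.12 (cv2) and the standard library are available. Lean on these libraries where they do the work, as an engineer would, in place of code of your own. Each camera call takes 0.05 s, during which the arm holds its last target. There are 200 camera calls.

## Working session

There is one attempt and no reset: what is moved stays moved. The work goes in short steps, Python scripts to look and compute and a tool call to move; the robot and the scene stay as the last step left them, time stands still between calls to the robot, and variables do not carry over. Pictures are saved under pics/ and viewed, at most 10 in all, crops included, and the job is handed in when it is done.

Besides the shell and the picture viewer there is one more tool, called after "Request:" as a command line: name --argument value ..., lists and objects as JSON in quotes. play_rows: Moves the arm, as the interface text tells. Its arguments: {"type":"object","properties":{"increments":{"type":"array"}},"required":["increments"]}

```bash
mkdir -p pics; python3 - <<'E'
from bench import observe,camera
import cv2,numpy as np
for n in("scene","top"):
    c=camera(n); cv2.imwrite(f"pics/{n}0.png",c["pixels"][:,:,::-1]); print(n,{k:(v if k!="view" else np.round(v,4).tolist()) for k,v in c.items() if k!="pixels"})
print(observe())
E
```

```text
scene {'fovy': 49.845747785811845, 'cx': 281.43199620921996, 'cy': 212.45838888830178, 'view': [[0.8543, 0.5197, -0.01, -0.4498], [-0.4178, 0.6979, 0.5817, 0.1907], [0.3092, -0.4928, 0.8133, -1.3518], [0.0, 0.0, 0.0, 1.0]]}
top {'fovy': 44.36450146007669, 'cx': 279.9603026212627, 'cy': 223.61089952561272, 'view': [[0.0091, -0.9999, 0.0098, -0.0269], [0.9864, 0.0106, 0.164, -0.5312], [-0.1641, 0.0082, 0.9864, -1.607], [0.0, 0.0, 0.0, 1.0]]}
{'time': 0.1, 'qpos': array([-1.37460961e+00,  1.24459812e-01,  1.65154870e+00,  2.62910772e-06,
        1.36749882e+00, -8.25365484e-02]), 'qvel': array([ 0.00103351, -0.0026289 , -0.00211328,  0.00134964, -0.00124099,
        0.00027149]), 'effort': array([ 2.03614818e-04, -4.24929214e+01, -3.66654074e+01, -2.43120280e-05,
        3.96607647e-03, -8.09583952e-06]), 'tcp_pos': array([ 0.17874347, -0.62439636,  0.24715636]), 'tcp_rot': array([-9.55866698e-04,  9.90304458e-01,  1.38910637e-01, -5.30864373e-05]), 'contact_force': array([-0.19892115,  0.65659791, -0.11820709]), 'ft_torque': array([-0.00711959,  0.00906159, -0.0324624 ]), 'finger_force': 0.0, 'opening': 1.001162871493616}
```

View pics/scene0.png

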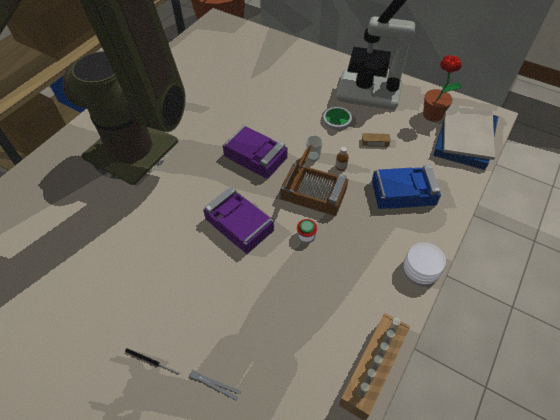

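View pics/top0.png

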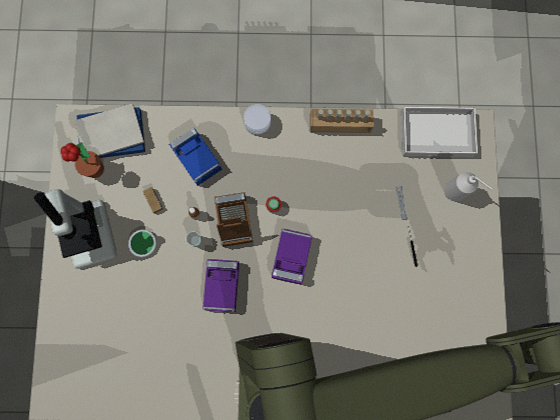

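The brown wooden box is at scene (315,188) and top (234,220). It could be confused with the purple boxes at scene (255,150) and (240,217), or the blue one at (405,187), but the task rules out those colours. I'll check it in one close crop.

```bash
python3 - <<'E'
import cv2,numpy as np
a=cv2.imread("pics/scene0.png")[140:220,270:355]; b=cv2.imread("pics/top0.png")[185:255,180:300]
a=cv2.resize(a,(510,480),interpolation=cv2.INTER_CUBIC)   # x6
a=cv2.resize(cv2.imread("pics/scene0.png")[140:220,275:355],(400,400),interpolation=cv2.INTER_CUBIC) #x5
b=cv2.resize(cv2.imread("pics/top0.png")[180:260,195:275],(400,400),interpolation=cv2.INTER_CUBIC)
im=np.hstack([a,b]); im=np.clip(im*1.5,0,255).astype(np.uint8)
cv2.imwrite("pics/crop0.png",im)
E
```

```text
(no output)
```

View pics/crop0.png

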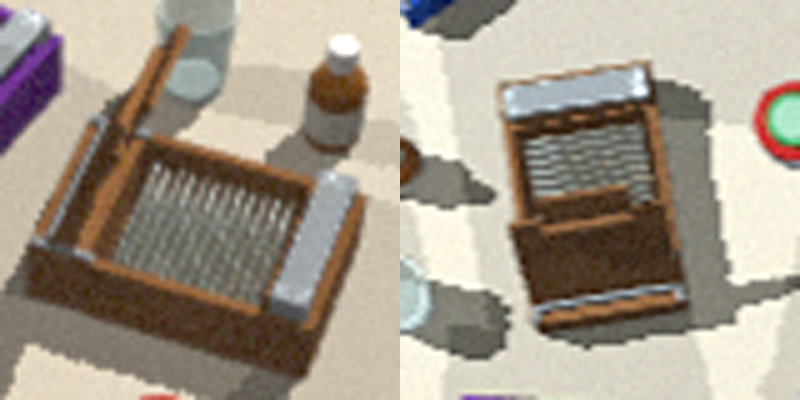

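The crop confirms it: a wooden box with a steel lip, the lip end facing away from the robot, and the raised cover on the near side. Next I'll fit its pose.

```bash
cat > fit.py <<'E'
import numpy as np
from bench import camera
def proj(c,P):
    v=np.asarray(c["view"]);p=np.asarray(P)@v[:3,:3].T+v[:3,3];f=210/np.tan(np.radians(c["fovy"]/2))
    return np.c_[c["cx"]+f*p[:,0]/-p[:,2],c["cy"]-f*p[:,1]/-p[:,2]]
def world(q,P):
    c,s=np.cos(q[2]),np.sin(q[2]);P=np.asarray(P,float)
    return np.c_[q[0]+c*P[:,0]-s*P[:,1],q[1]+s*P[:,0]+c*P[:,1],P[:,2]]
def cov(a,s,r,y,h=.001): # point on cover at r from hinge, height h above the hinge axis
    return [-.072+s+r*np.cos(a)-h*np.sin(a),y,.0485+r*np.sin(a)+h*np.cos(a)]
E
python3 - <<'E'
from fit import *
from scipy.optimize import least_squares
S,T=camera("scene"),camera("top")
st=np.array([[54,46,59,328,172],[74,46,59,357,185],[54,-46,59,272,300],[74,-46,59,305,315],[80,-50,45,313,325],[80,50,45,365,195],[-80,-50,45,30,240],[80,-50,0,305,375],[-80,-50,0,28,290]],float)
tt=np.array([[74,46,59,501,86],[74,-46,59,648,66],[54,-46,59,650,95],[54,46,59,507,118],[-80,50,45,537,326],[-80,-50,45,686,303]],float)
sp=st[:,3:]/5+[275,140]; tp=(tt[:,3:]-[400,0])/5+[195,180]
cp=(np.array([[533,196],[627,185],[512,225],[660,207]])-[400,0])/5+[195,180]
def res(q,full=False):
    C=[cov(q[3],0,.118,.028),cov(q[3],0,.118,-.028),cov(q[3],0,.096,.048),cov(q[3],0,.096,-.048)]
    return np.r_[(proj(S,world(q,st[:,:3]/1e3))-sp),(proj(T,world(q,tt[:,:3]/1e3))-tp),(proj(T,world(q,C))-cp)].ravel()
r=least_squares(res,[.55,.05,.1,1.1],loss="soft_l1")
print(r.x.round(4));print(r.fun.reshape(-1,2).round(1).tolist())
q=r.x
print(world(q,[[0,0,0],cov(q[3],0,.118,0),cov(0,0,.088,0),cov(0,0,.05,0),[.054,0,.054]]).round(4).tolist())
E
```

```text
[0.5506 0.1293 0.1601 1.1464]
[[-1.4, -0.7], [-0.0, -1.2], [-1.3, -0.9], [-0.4, -1.6], [-0.8, 1.5], [0.4, -0.3], [-1.7, 0.6], [-0.7, 1.6], [-1.0, 0.8], [0.0, -1.2], [-0.9, -1.4], [-0.4, -1.2], [-0.3, -1.6], [-1.6, -1.3], [-0.2, -1.3], [0.2, 0.7], [-0.0, 0.1], [-1.1, -0.1], [0.8, -1.2]]
[[0.5506, 0.1293, 0.0], [0.5266, 0.1254, 0.1564], [0.5664, 0.1318, 0.0495], [0.5289, 0.1258, 0.0495], [0.6039, 0.1379, 0.054]]
```

Request:
play_rows --increments '[[[0, 0, 0, 0, 0, 6.8, 1], [2, -3.42, 0, 0, 0, 0, 1], [2, -3.42, 0, 0, 0, 0, 1], [2, -3.42, 0, 0, 0, 0, 1], [2, -3.42, 0, 0, 0, 0, 1], [2, -3.42, 0, 0, 0, 0, 1], [2, -3.42, 0, 0, 0, 0, 1], [2, -3.42, 0, 0, 0, 0, 1], [2, -3.42, 0, 0, 0, 0, 1], [2, -3.42, 0, 0, 0, 0, 1], [2, -3.42, 0, 0, 0, 0, 1], [2, -3.42, 0, 0, 0, 0, 1]]]'

```text
time: 1.2
tcp_pos: [0.3361, -0.2166, 0.2483]
tcp_rot: [0.0, 0.997, 0.08, 0.0]
contact_force: [1.4, -0.1, -0.0]
opening: -0.001
finger_force: 0.0
```

Request:
play_rows --increments '[[[2, -3.42, 0, 0, 0, 0, 1], [2, -3.42, 0, 0, 0, 0, 1], [2, -3.42, 0, 0, 0, 0, 1], [2, -3.42, 0, 0, 0, 0, 1], [2, -3.42, 0, 0, 0, 0, 1], [2, -3.42, 0, 0, 0, 0, 1], [2, -3.42, 0, 0, 0, 0, 1], [2, -3.42, 0, 0, 0, 0, 1], [2, -3.42, 0, 0, 0, 0, 1], [0, 0, 0, 0, 0, 0, 1], [0, 0, 0, 0, 0, 0, 1]]]'

```text
time: 2.12
tcp_pos: [0.4646, 0.1159, 0.2479]
tcp_rot: [0.0, 0.997, 0.082, -0.001]
contact_force: [0.1, -0.5, -0.1]
opening: 0.002
finger_force: 0.0
```

Request:
play_rows --increments '[[[0, 0, 1.5, 0, 0, 0, 1], [0, 0, 1.5, 0, 0, 0, 1], [0, 0, 1.5, 0, 0, 0, 1], [0, 0, 1.5, 0, 0, 0, 1], [0, 0, 0, 0, 0, 0, 1]]]'

```text
time: 2.53
tcp_pos: [0.4623, 0.1126, 0.1848]
tcp_rot: [0.0, 0.997, 0.079, -0.003]
contact_force: [-0.9, 0.1, -0.8]
opening: -0.003
finger_force: 0.0
```

```bash
cat > look.py <<'E'
import sys,cv2
from fit import *
from bench import observe
Q=[.5506,.1293,.1601]
def look(name,a,s):
    o=observe();tcp=o["tcp_pos"];out=[]
    c,sn=np.cos(Q[2]),np.sin(Q[2]);d=tcp-[Q[0],Q[1],0]
    print("box frame tcp mm",(1e3*np.array([c*d[0]+sn*d[1],-sn*d[0]+c*d[1],tcp[2]])).round(1),"F",np.round(o["contact_force"],1))
    for n in("scene","top"):
        C=camera(n);im=cv2.resize(np.clip(C["pixels"][:,:,::-1]*1.5,0,255).astype(np.uint8),None,fx=5,fy=5,interpolation=cv2.INTER_CUBIC)
        def dot(P,col):
            for p in proj(C,world(Q,P)):cv2.circle(im,tuple(int(v) for v in p*5+2),3,col,-1)
        dot([[.054,.046,.059],[.054,-.046,.059],[-.08,-.05,.045],[.08,-.05,.045]],(0,255,0))
        dot([cov(a,s,.118,.028),cov(a,s,.118,-.028),cov(a,s,.088,.028),cov(a,s,.088,-.028)],(0,0,255))
        p=proj(C,[tcp-[0,0,.017]]);cv2.circle(im,tuple(int(v) for v in p[0]*5+2),3,(255,0,255),-1)
        m=proj(C,world(Q,[[0,0,.05]]))[0]*5;x,y=int(m[0])-200,int(m[1])-250;out.append(im[max(y,0):y+500,x:x+400])
    cv2.imwrite(f"pics/{name}.png",np.hstack(out))
E
python3 -c "from look import *;look('l1',1.146,0)"
```

```text
box frame tcp mm [-89.8  -2.4 184.8] F [-0.9  0.1 -0.8]
```

View pics/l1.png

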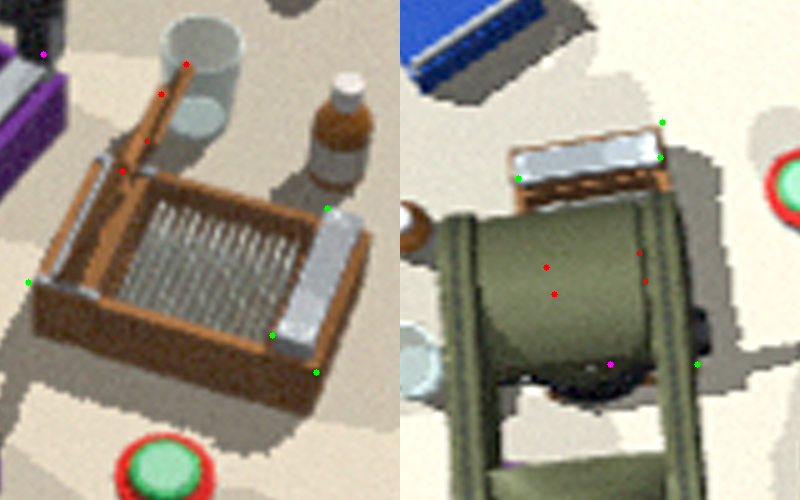

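Request:
play_rows --increments '[[[0.3, -0.08, 1.87, 0, 0, 0, 1], [0.3, -0.08, 1.87, 0, 0, 0, 1], [0.3, -0.08, 1.87, 0, 0, 0, 1], [1.1, 0, 0.4, 0, 0, 0, 1], [1.1, 0, 0.4, 0, 0, 0, 1], [0.8, 0, 0.2, 0, 0, 0, 1], [0.8, 0, 0.2, 0, 0, 0, 1], [0.65, 0, 0.28, 0, 0, 0, 1], [0.65, 0, 0.28, 0, 0, 0, 1], [0, 0, 0, 0, 0, 0, 1]]]'

```text
time: 3.47
tcp_pos: [0.5246, 0.1261, 0.1147]
tcp_rot: [-0.0, 0.997, 0.08, 0.0]
contact_force: [-0.0, 0.4, -0.2]
opening: 0.001
finger_force: 0.0
```

```bash
python3 -c "from look import *;look('l2',.7,0)"
```

```text
box frame tcp mm [-26.2   1.  114.7] F [-0.   0.4 -0.2]
```

View pics/l2.png

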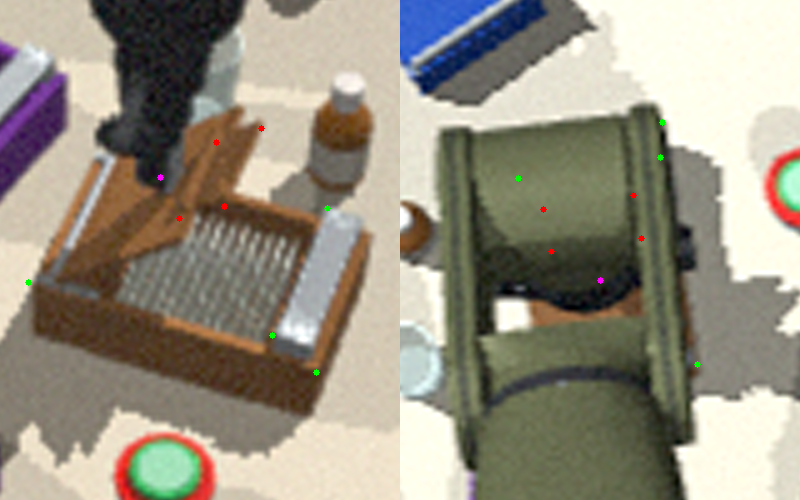

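Request:
play_rows --increments '[[[0.35, 0, 0.65, 0, 0, 0, 1], [0.35, 0, 0.65, 0, 0, 0, 1], [0.4, 0, 0.65, 0, 0, 0, 1], [0.4, 0, 0.65, 0, 0, 0, 1], [0.2, 0, 0.55, 0, 0, 0, 1], [0.2, 0, 0.55, 0, 0, 0, 1], [0.1, 0, 0.45, 0, 0, 0, 1], [0, 0, 0.4, 0, 0, 0, 1], [0, 0, 0, 0, 0, 0, 1], [0, 0, 0, 0, 0, 0, 1]]]'

```text
time: 4.4
tcp_pos: [0.5432, 0.1292, 0.0689]
tcp_rot: [0.0, 0.997, 0.08, -0.0]
contact_force: [-0.2, 0.3, 0.2]
opening: -0.006
finger_force: 0.3
```

```bash
python3 -c "from look import *;look('l3',0,0)"
```

```text
box frame tcp mm [-7.3  1.1 68.9] F [-0.2  0.3  0.2]
```

View pics/l3.png

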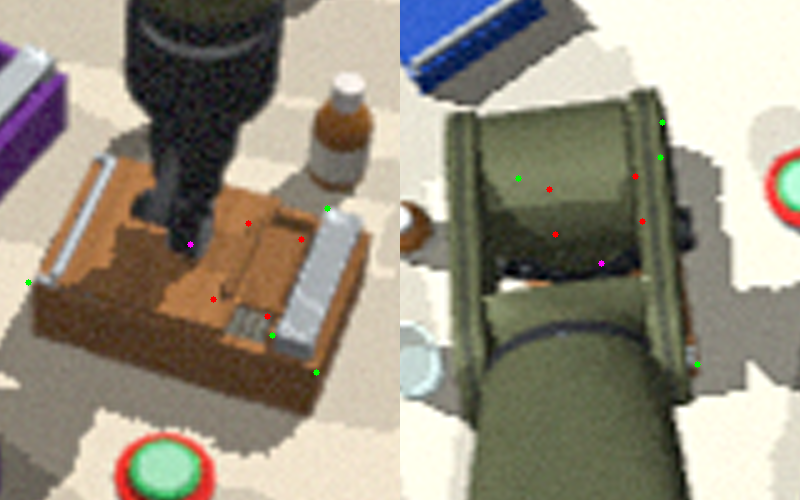

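Request:
play_rows --increments '[[[0, 0, 0.1, 0, 0, 0, 1], [0, 0, 0.1, 0, 0, 0, 1], [0, 0, 0.1, 0, 0, 0, 1], [0, 0, 0, 0, 0, 0, 1], [0, 0, 0, 0, 0, 0, 1]]]'

```text
time: 4.92
tcp_pos: [0.5436, 0.1293, 0.0664]
tcp_rot: [-0.0, 0.997, 0.08, 0.0]
contact_force: [-0.1, -0.1, 1.8]
opening: 0.002
finger_force: 0.8
```

Request:
play_rows --increments '[[[0, 0, 0.05, 0, 0, 0, 1], [0, 0, 0, 0, 0, 0, 1], [0, 0, 0, 0, 0, 0, 1]]]'

```text
time: 5.17
tcp_pos: [0.5436, 0.1293, 0.0663]
tcp_rot: [-0.0, 0.997, 0.08, 0.0]
contact_force: [-1.9, 0.1, 5.6]
opening: -0.001
finger_force: 2.7
```

Request:
play_rows --increments '[[[0.15, 0, 0, 0, 0, 0, 1], [0.15, 0, 0, 0, 0, 0, 1], [0.15, 0, 0, 0, 0, 0, 1], [0.15, 0, 0, 0, 0, 0, 1], [0.15, 0, 0, 0, 0, 0, 1], [0.15, 0, 0, 0, 0, 0, 1], [0.15, 0, 0, 0, 0, 0, 1], [0.15, 0, 0, 0, 0, 0, 1], [0, 0, 0, 0, 0, 0, 1]]]'

```text
time: 5.92
tcp_pos: [0.5549, 0.1312, 0.0662]
tcp_rot: [-0.0, 0.997, 0.08, -0.001]
contact_force: [-3.3, -0.6, 6.7]
opening: -0.002
finger_force: 3.6
```

```bash
python3 -c "from look import *;look('l4',0,0)"
```

```text
box frame tcp mm [ 4.5  1.2 66.2] F [-3.3 -0.6  6.7]
```

View pics/l4.png

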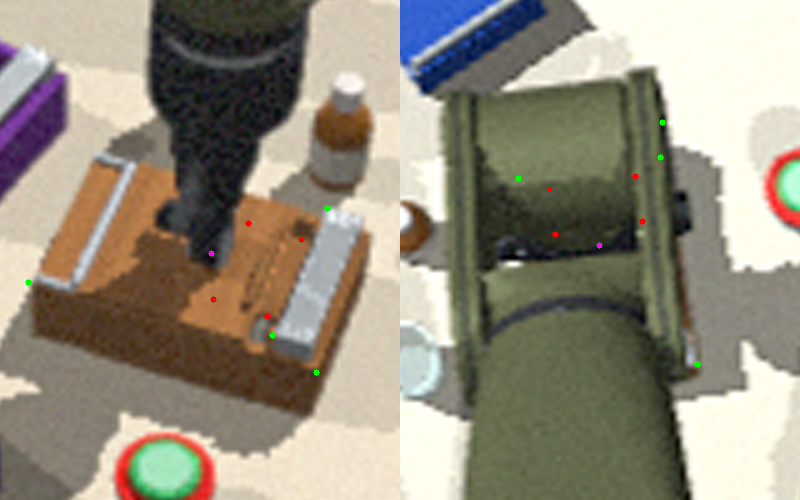

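The cover is flat, and the hinge strip has moved from (103,160) to (130,163), so the cover is sliding along with the finger. The box's corners have not moved. I'll keep pushing.

Request:
play_rows --increments '[[[0.15, 0, 0, 0, 0, 0, 1], [0.15, 0, 0, 0, 0, 0, 1], [0.15, 0, 0, 0, 0, 0, 1], [0.15, 0, 0, 0, 0, 0, 1], [0.15, 0, 0, 0, 0, 0, 1], [0.15, 0, 0, 0, 0, 0, 1], [0.15, 0, 0, 0, 0, 0, 1], [0, 0, 0, 0, 0, 0, 1]]]'

```text
time: 6.68
tcp_pos: [0.5648, 0.1328, 0.0662]
tcp_rot: [0.0, 0.997, 0.08, -0.001]
contact_force: [-4.5, -0.3, 7.8]
opening: -0.0
finger_force: 4.2
```

Request:
play_rows --increments '[[[0.1, 0, 0, 0, 0, 0, 1], [0.1, 0, 0, 0, 0, 0, 1], [0.1, 0, 0, 0, 0, 0, 1], [0, 0, 0, 0, 0, 0, 1]]]'

```text
time: 7.02
tcp_pos: [0.5677, 0.1333, 0.0662]
tcp_rot: [0.0, 0.997, 0.08, -0.001]
contact_force: [-5.8, -0.9, 8.4]
opening: 0.001
finger_force: 4.3
```

```bash
python3 -c "from look import *;look('l5',0,.022)"
```

```text
box frame tcp mm [17.5  1.2 66.2] F [-5.8 -0.9  8.4]
```

View pics/l5.png

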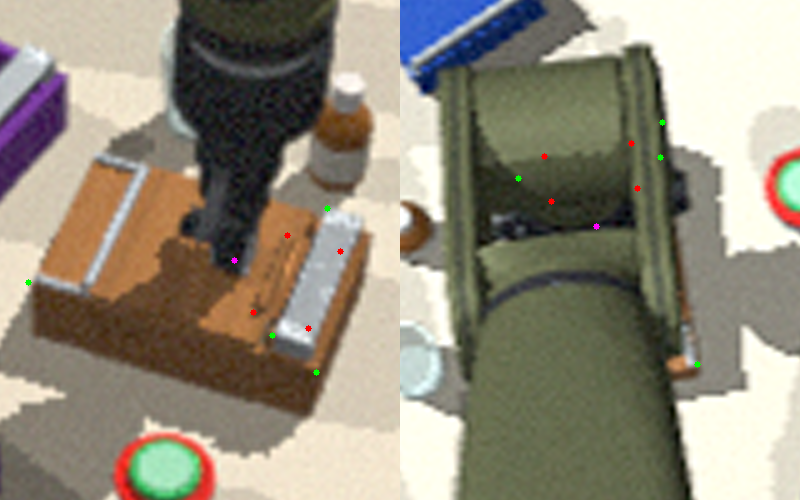

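Request:
play_rows --increments '[[[0.1, 0, 0, 0, 0, 0, 1], [0.1, 0, 0, 0, 0, 0, 1], [0.1, 0, 0, 0, 0, 0, 1], [0, 0, 0, 0, 0, 0, 1]]]'

```text
time: 7.45
tcp_pos: [0.5706, 0.1337, 0.0662]
tcp_rot: [0.0, 0.997, 0.08, -0.001]
contact_force: [-5.2, -0.8, 7.9]
opening: 0.001
finger_force: 4.2
```

Request:
play_rows --increments '[[[0, 0, -0.07, 0, 0, 0, 1], [0.1, 0, 0, 0, 0, 0, 1], [0.1, 0, 0, 0, 0, 0, 1], [0.1, 0, 0, 0, 0, 0, 1], [0.1, 0, 0, 0, 0, 0, 1], [0, 0, 0, 0, 0, 0, 1]]]'

```text
time: 7.95
tcp_pos: [0.5756, 0.1345, 0.0662]
tcp_rot: [-0.0, 0.997, 0.08, 0.0]
contact_force: [-2.0, -0.1, 3.6]
opening: 0.001
finger_force: 1.7
```

Request:
play_rows --increments '[[[0.1, 0, 0, 0, 0, 0, 1], [0.1, 0, 0, 0, 0, 0, 1], [0, 0, 0, 0, 0, 0, 1]]]'

```text
time: 8.2
tcp_pos: [0.5777, 0.1348, 0.0662]
tcp_rot: [-0.0, 0.997, 0.08, 0.0]
contact_force: [-1.4, -0.1, 3.2]
opening: 0.002
finger_force: 1.5
```

Request:
play_rows --increments '[[[0.1, 0, 0, 0, 0, 0, 1], [0.1, 0, 0, 0, 0, 0, 1], [0, 0, 0, 0, 0, 0, 1]]]'

```text
time: 8.45
tcp_pos: [0.5782, 0.1349, 0.0662]
tcp_rot: [0.0, 0.997, 0.08, -0.002]
contact_force: [-6.6, -1.4, 6.9]
opening: 0.004
finger_force: 4.7
```

Request:
play_rows --increments '[[[0.1, 0, 0, 0, 0, 0, 1], [0.05, 0, 0, 0, 0, 0, 1], [0, 0, 0, 0, 0, 0, 1]]]'

```text
time: 8.7
tcp_pos: [0.5789, 0.135, 0.0662]
tcp_rot: [0.0, 0.997, 0.08, -0.003]
contact_force: [-10.2, -1.4, 8.9]
opening: -0.002
finger_force: 6.1
```

```bash
python3 -c "from look import *;look('l6',0,.022)"
```

```text
box frame tcp mm [28.9  1.1 66.2] F [-10.2  -1.4   8.9]
```

View pics/l6.png

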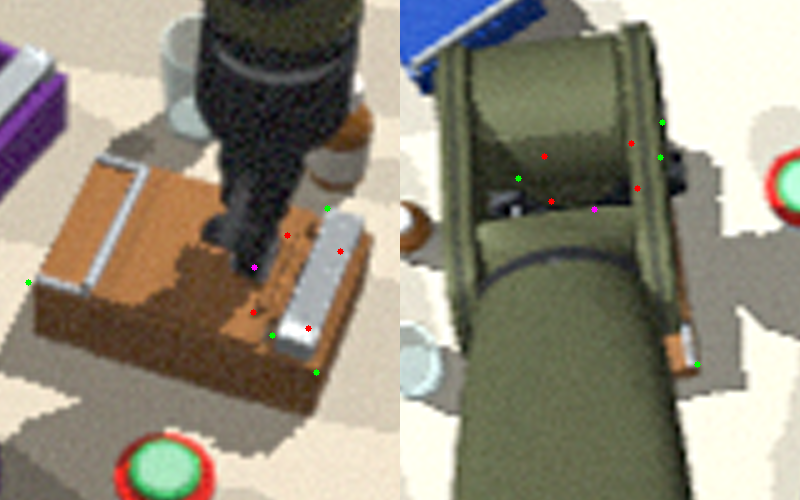

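The finger now bears on the ridge with 10 N, well above the 3 N slide resistance, and nothing moves. So the cover is at its stop and the box has not moved. Backing off.

Request:
play_rows --increments '[[[-0.2, 0, -0.1, 0, 0, 0, 1], [-0.1, 0, -0.5, 0, 0, 0, 1], [0, 0, -2, 0, 0, 0, 1], [0, 0, -3, 0, 0, 0, 1], [-2, 0, -3, 0, 0, 0, 1], [-3, 0, -2, 0, 0, 0, 1], [-3, 0, 0, 0, 0, 0, 1], [-3, 0, 0, 0, 0, 0, 1], [0, -3, 0, 0, 0, 0, 1], [0, -3, 0, 0, 0, 0, 1], [0, 0, 0, 0, 0, 0, 1], [0, 0, 0, 0, 0, 0, 1]]]'

```text
time: 9.8
tcp_pos: [0.4597, 0.1774, 0.1727]
tcp_rot: [-0.0, 0.997, 0.081, 0.001]
contact_force: [-0.7, -0.6, -0.1]
opening: 0.002
finger_force: 0.0
```

```bash
python3 -c "from look import *;look('l7',0,.022)"
```

```text
box frame tcp mm [-82.1  62.  172.7] F [-0.7 -0.6 -0.1]
```

View pics/l7.png

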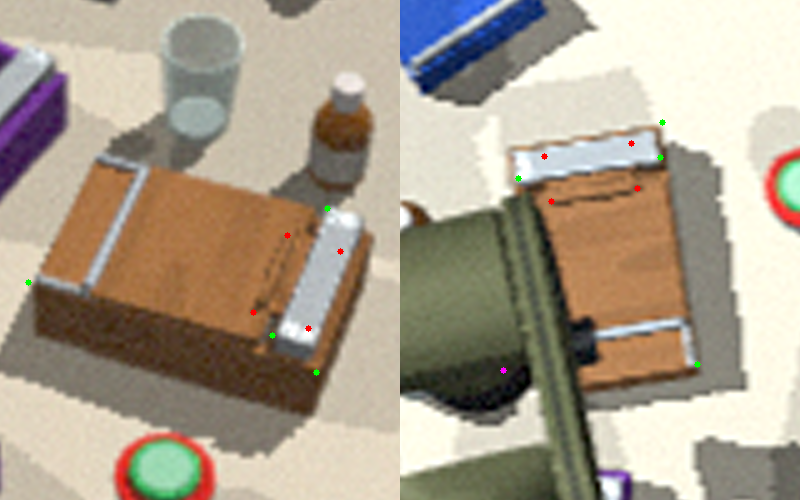

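The cover lies flat with the tongue under the lip, the ridge is where the fully home position predicts (top view, (552,203) to (637,190)), and nothing else has moved. Handing in.

```bash
python3 -c "from bench import sign_off;print(sign_off())"
```

```text
the job is handed in; nothing more can be done
None
```

The wooden slide box is shut: the cover is folded flat and pushed to its stop with the tongue under the lip, it stayed shut once the arm backed off, and the job is handed in (no verdict was returned).

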